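# Check a printer column for square against the light

### The arm

A 7-joint arm with a two-finger parallel gripper is mounted at the origin on the work surface. World frame = base frame: x ahead of the robot, y to its left, z up, the work surface at z = 0. Lengths are in m, angles in rad, forces in N, time in s.
With the tool pointing down it reaches from about 0.4 to 0.85 m from the base axis. Payload 6.9 kg.
Tool frame: the origin (TCP) lies midway between the tips of the shut fingers; the grasp point (between the pads) lies behind it (ctrl.pinch_z is the z of the grasp point in the tool frame, in m); z points along the fingers, y is the direction in which the jaws open and shut (so a half turn about z gives the same grasp; the last joint's range is limited). The gripper opens to 85 mm and grips with 20 to 120 N. Pads are 22 mm wide; open, the fingers measure 114 mm over their backs; the gripper's body (76 mm by 85 mm) begins 54 mm behind the grasp point. The pads swing forward as they close: fully open they stand 13 mm farther back than shut.
Start: joints at [1.238, 0.507, -0.238, 1.5, 0.126, 1.149, -0.155], TCP at [0.265, -0.566, 0.231] pointing down, gripper open.
Joint ranges: [-3.08, 3.08], [-0.24, 2.05], [-1.43, 1.35], [0, 2.5], [-1.52, 4.66], [0.17, 1.96], [-2.89, 2.89]. Speed limits (rad/s): [2.39, 2.39, 3.14, 3.14, 3.14, 3.14, 3.14].

### API

Orientations are given as a unit quaternion [w, x, y, z].
In Python, from station import ctrl, get_state, vision, ticket, models gives the robot as it stands. Calls block until the motion is done:
- ctrl.movep(position, orientation): joint-space move of the TCP to a pose.
- ctrl.movel(position, frame=None, max_speed=0.15): straight line of the TCP; frame=None keeps the orientation; max_speed is the mean speed in m/s.
- ctrl.set_joints(angles): joint-space move.
- ctrl.ungrasp() and ctrl.close_gripper(force=None): open the fingers fully, or close them until they stop; force is the grip in N (None keeps the last).
- ctrl.pause(seconds).
- ctrl.ik(position, orientation): joint angles nearest the present ones, or None.
- get_state(): the state.
- vision.grab_frame(name): name is "side" or "top"; returns (picture, depth): 420x560x3 uint8, blue, green, red; 420x560 float32, m along the optical axis (not along the pixel's ray), 0 where there is no reading.
- vision.camera_info(name): a dict with "mtx" (3x3 intrinsics, pixels), "dist_coeffs" ([k1, k2, p1, p2, k3] as OpenCV has them; the pictures are not rectified), "R" (3x3) and "t" (3): a world point X has camera coordinates R X + t. Camera axes: x right, y down, z forward; pixel columns grow to the right and rows downward; lengths in m; the calibration is good to about 2 mm. A picture is of the moment at which its call begins. camera_info takes no time and is no camera call.
A pose or a line that the arm cannot do raises ctrl.Unreachable and nothing moves.
- ticket.close_job(): hands the job in, once; it reports no verdict.
Trained networks look in the newest picture that a camera, given by its name, has taken for a name from the list of things; names that differ only in an ending like _2 or _b are one class to them, and where a whole thing is asked for, a point or a joint stands for the part that bears it (a point fixed in the world has none). Each returns a list of dicts, best first, with "p" (0 to 1); they miss things now and then, are a little off and sometimes report something else, mostly with a low value. They report only what shows in the picture. A call takes as long as a camera call. They do not tell look-alikes from the thing itself.
- models.recognise(camera, target): "point" ([column, row] in pixels, amid what is visible of it).
- models.masks_of(camera, target): "mask" (420x560 bool, what is visible of it) and "point" ([column, row] in pixels, amid what is visible of it).
The state is a dict: "time": time; "qpos": joint angles; "qd": joint speeds; "tau": joint torques, N m; "tcp_pos": TCP position; "eef_rot": TCP orientation; "contact_force": force on the tool from outside, world axes, zero at the start; "wrist_torque": the same for the moment, N m; "width": finger opening in m.
Only numpy, scipy, OpenCV 4.12 (cv2) and the standard library are available. Lean on these libraries where they do the work, as an engineer would, in place of code of your own. Each camera call takes 0.05 s, during which the arm holds its last target.

### The job

Swing the stiff inspection lamp round until its head stands straight beside the printer frame's inside corner, in line with the column's front face, so that light would shine through any gap there. Then pick up the standing square, put its stock on the base plate with the blade towards the column, and press it into the corner so that the stock sits flat on the plate and the blade's whole edge lies flush on the column's front face. Finish while still gripping the square and pressing it firmly against both faces; do not let go, and leave the lamp there and everything else on the bench undisturbed.

Things in the scene. Friction and masses are not known exactly. Their poses are not given: they have to be found in the camera images.
- corner (a point): Inside corner of the fixed printer frame: where the column's flat front face meets the plate's top, at the middle of the column's width, 40 mm above the bench. z up; the column stands on the +y side; -y points from its front face out over the plate, which runs 150 mm that way; +x points to the side where the lamp stands.
- plate: The frame's grey base plate, 140 mm (x) by 240 mm (y), 20 mm thick, top 40 mm above the bench; its origin lies on the bench straight below corner, axes as corner. Fixed.
- column: The frame's upright aluminium column, 64 mm wide (x), 50 mm deep (y), rising 166 mm above the plate with its black cap; origin and axes as plate. Fixed.
- square: Loose L-shaped square, about 0.3 kg, standing on its blue stock: 18 mm wide (x), 140 mm long (y), 32 mm high. Steel blade 14 mm thick (x), 24 mm wide (y), at the stock's +y end, flush with it, top 120 mm above the underside. Origin: centre of the stock's underside; z up, y towards the blade. Grip across the stock, 0 to 30 mm on the -y side of the origin.
- heel (a point): The outer corner of the square: its underside at the +y end, 70 mm from the origin of square; axes as square. It goes to corner.
- lamp_arm (a joint): Stiff swing joint of the inspection lamp, upright axis; the arm stays where it is left. 0: the arm points along -x of lamp_pivot; growing values swing the head towards -y of it (counter-clockwise from above). Range -1.2 to 1.2 rad. It resists with about 0.25 N m (about 1.2 N at the head) and more when moved fast.
- lamp_pivot (a point): Point on the swing axis, on the lamp's post, 135 mm above the bench. The lamp's round black foot (110 mm across) is fixed to the bench. Axes fixed to the foot.
- lamp_head (a point): Middle of the orange upright grip pin (16 mm diameter, 138 to 193 mm above the bench) on the lamp head, 220 mm from the swing axis; this point is 165 mm up. Below: a black disc 42 mm across (top at 138 mm) and the pale lamp 36 mm across, down to 80 mm. A white bar 14 mm wide (top at 140 mm) joins it to the post. Pinch the pin from above.
- resin_bottle: Bystander: black resin bottle, 68 mm across, 170 mm tall; leave it alone. Origin at its underside.
- wash_bottle: Bystander: white bottle with a green cap, 72 mm across, 160 mm tall; leave it alone. Origin at its underside.
- alcohol_jar: Bystander: amber jar with a white lid, 70 mm across, 100 mm tall; leave it alone. Origin at its underside.
- mixing_cup: Bystander: open white plastic cup, 76 mm across, 90 mm tall; leave it alone. Origin at its underside.
- scraper: Bystander: spatula lying flat; leave it alone. Origin at its underside.
- screw_tray: Bystander: grey divided tray, 110 x 80 x 25 mm; leave it alone. Origin at its underside.
- hex_driver: Bystander: screwdriver lying flat; leave it alone. Origin at its underside.
Mind the look-alikes: they are no part of the job. What is meant by the square is not orange, and is the larger of those in its own colour.

How it is judged:
By the outcome, as a careful person would: the job done as asked, in the order asked, and still so for the second after the job is handed in, while the arm keeps its last pose, push and grip.
It also fails if it takes over 69 s, if anything falls off the work surface, if the arm or the gripper's body presses on something with over 40 N, if the wrist force passes 120 N, or if a joint passes its speed limit or range.

## Working session

There is one attempt and no reset: what is moved stays moved. The work goes in short steps, each a Python script; the robot and the scene stay as the last script left them, time stands still between calls to the robot, and variables do not carry over. Pictures are saved under pics/ and viewed, and the job is handed in when it is done.

```bash
mkdir -p pics; ls
cat > h.py <<'E'
import numpy as np, cv2
from station import ctrl, get_state, vision, ticket, models
def ray(cam,px):
    c=vision.camera_info(cam);K=np.array(c["mtx"]);R=np.array(c["R"]);t=np.array(c["t"])
    u=cv2.undistortPoints(np.array(px,float).reshape(-1,1,2),K,np.array(c["dist_coeffs"])).reshape(-1,2)
    d=np.c_[u,np.ones(len(u))]
    return -R.T@t, d@R   # origin, dirs (scaled so depth=1)
def atz(cam,px,z):
    o,d=ray(cam,px); return o+d*((z-o[2])/d[:,2])[:,None]
def cloud(cam,dep,mask=None):
    if mask is None: mask=np.ones(dep.shape,bool)
    m=mask&(dep>0); r,c=np.nonzero(m)
    o,d=ray(cam,np.c_[c,r]); return o+d*dep[r,c][:,None], np.c_[c,r]
def proj(cam,X):
    c=vision.camera_info(cam);R=np.array(c["R"]);t=np.array(c["t"])
    rv,_=cv2.Rodrigues(R)
    return cv2.projectPoints(np.array(X,float).reshape(-1,1,3),rv,t,np.array(c["mtx"]),np.array(c["dist_coeffs"]))[0].reshape(-1,2)
def tri(px1,px2,c1="side",c2="top"):
    o1,d1=ray(c1,[px1]);o2,d2=ray(c2,[px2]);d1=d1[0];d2=d2[0]
    A=np.c_[d1,-d2];s=np.linalg.lstsq(A,o2-o1,rcond=None)[0]
    a=o1+s[0]*d1;b=o2+s[1]*d2;return (a+b)/2,np.linalg.norm(a-b)
E
python3 - <<'E'
from h import *
for c in("side","top"):
    f,d=vision.grab_frame(c);cv2.imwrite(f"pics/{c}0.png",f);np.save(f"{c}0.npy",d)
    i=vision.camera_info(c);R=np.array(i["R"]);print(c,-R.T@np.array(i["t"]),R[2],i["mtx"][0][0],(d>0).mean())
print(get_state(),ctrl.pinch_z)
E
```

```text
pics
side [-0.12054498  0.63781934  0.93298196] [ 0.52783984 -0.52570455 -0.66709807] 514.879558395893 0.9935076530612245
top [ 0.30333148 -0.00526624  1.56425482] [ 0.17338302 -0.00467894 -0.98484336] 537.9118588941217 0.9961224489795918
{'time': 0.1, 'qpos': array([ 1.2385112 ,  0.50827079, -0.23754643,  1.50100003,  0.12569338,
        1.14890131, -0.15480517]), 'qd': array([-0.00089206, -0.00196169,  0.00010861, -0.00435009,  0.00025843,
        0.00062115,  0.00105057]), 'tau': array([-4.64739162e-03, -6.21846485e+01, -2.19441824e+00, -2.50208437e+01,
        1.26417688e-02,  7.78984831e-03,  4.54498536e-05]), 'tcp_pos': array([ 0.26471824, -0.56569084,  0.23051787]), 'eef_rot': array([-7.75530442e-04,  9.76136791e-01,  2.17155086e-01, -1.78156366e-04]), 'contact_force': array([ 0.44426612,  0.50318499, -0.34833886]), 'wrist_torque': array([ 0.00259327, -0.01748263,  0.00774743]), 'width': 0.08528666578777945} -0.0187
```

View pics/side0.png

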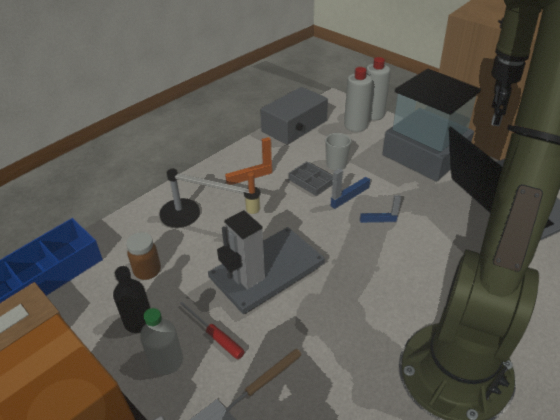

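View pics/top0.png

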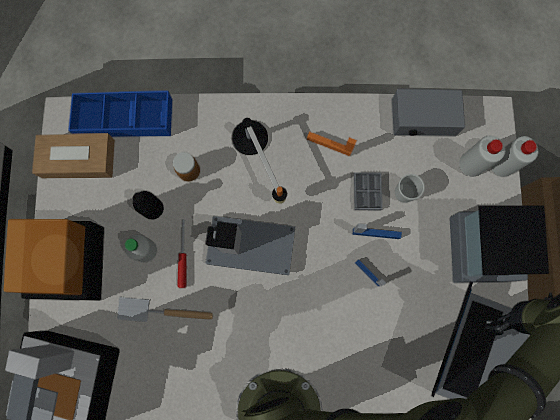

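Run:
```python
from h import *
np.set_printoptions(precision=4,suppress=True)
for c in("side","top"):
    d=np.load(f"{c}0.npy")
    for n in("square","column","plate","lamp_head","lamp_pivot","lamp_arm","resin_bottle","wash_bottle","alcohol_jar","mixing_cup","screw_tray","scraper","hex_driver"):
        for r in models.masks_of(c,n):
            if r["p"]<.2: continue
            P,_=cloud(c,d,r["mask"]);np.save(f"m_{c}_{n}_{int(r['point'][0])}_{int(r['point'][1])}.npy",r["mask"])
            print(c,n,round(r["p"],2),np.array(r["point"]).round(),r["mask"].sum(),np.median(P,0),np.percentile(P,1,axis=0),np.percentile(P,99,axis=0))
```

```text
side square 0.7 [384. 216.] 462 [ 0.3785 -0.2664  0.0208] [ 0.3526 -0.2923 -0.0001] [ 0.4249 -0.2215  0.0842]
side square 0.68 [262. 168.] 730 [ 0.7596 -0.1851  0.0301] [ 0.7422 -0.2597 -0.0018] [ 0.8208 -0.087   0.1211]
side square 0.66 [343. 191.] 705 [ 0.504  -0.2436  0.0314] [ 0.4905 -0.3515  0.001 ] [ 0.5198 -0.2147  0.1197]
side square 0.24 [239. 253.] 2686 [0.4587 0.1549 0.1483] [0.4418 0.112  0.0431] [0.5078 0.1933 0.2077]
side column 0.88 [241. 252.] 2792 [0.4596 0.1547 0.1474] [0.4419 0.0223 0.0006] [0.6757 0.1932 0.2077]
side column 0.28 [162. 342.] 1999 [0.4384 0.4014 0.0987] [0.4215 0.3594 0.0003] [0.5127 0.4277 0.1615]
side column 0.25 [143. 257.] 1213 [0.6766 0.2774 0.0712] [0.6627 0.2403 0.0043] [0.7241 0.3026 0.1023]
side plate 0.8 [276. 269.] 3850 [0.4432 0.0675 0.039 ] [ 0.3872 -0.038   0.0217] [0.5479 0.2043 0.0434]
side lamp_head 0.91 [243. 185.] 966 [0.6267 0.0146 0.1376] [ 0.5792 -0.0199  0.0841] [0.8081 0.0991 0.1912]
side lamp_pivot 0.73 [191. 200.] 2123 [0.7643 0.0679 0.0846] [ 0.5806 -0.1082 -0.0017] [0.8827 0.1379 0.1907]
side lamp_pivot 0.66 [332. 150.] 7
[... 2544 characters left out ...]
.4224 0.3575 0.0039] [0.4902 0.4221 0.1643]
top alcohol_jar 0.71 [188. 166.] 597 [0.6895 0.2625 0.095 ] [ 0.6657  0.2357 -0.0031] [0.7261 0.3006 0.1066]
top mixing_cup 0.56 [411. 188.] 656 [ 0.6367 -0.3862  0.0443] [ 0.5954 -0.4365 -0.0056] [ 0.6829 -0.3417  0.0939]
top screw_tray 0.97 [368. 190.] 1055 [ 0.6312 -0.2642  0.0061] [ 0.5772 -0.3029 -0.0052] [ 0.6869 -0.2249  0.0293]
top scraper 0.85 [137. 310.] 1063 [0.2798 0.4016 0.0042] [ 0.2542  0.1944 -0.0055] [0.3206 0.4696 0.0235]
top scraper 0.63 [181. 268.] 389 [0.4115 0.2768 0.0202] [ 0.3509  0.2658 -0.0047] [0.5467 0.2894 0.0314]
top hex_driver 0.71 [182. 272.] 382 [0.4015 0.2764 0.0202] [ 0.3509  0.2646 -0.0076] [0.5351 0.2962 0.0314]
```

The networks report three squares: blue at top (372,231), blue at top (372,273), and orange at top (332,144). I expect the meant one to be the larger blue, (372,231) in top and (343,191) in side. I'll confirm that in a crop and then fit the geometry.

Run:
```python
from h import *
np.set_printoptions(precision=4,suppress=True)
s=cv2.imread("pics/side0.png");t=cv2.imread("pics/top0.png")
a=cv2.resize(s[150:240,310:420],None,fx=3.6,fy=3.6,interpolation=cv2.INTER_CUBIC)
b=cv2.resize(t[205:295,335:425],None,fx=3.6,fy=3.6,interpolation=cv2.INTER_CUBIC)
cv2.imwrite("pics/sq.png",np.hstack([a,b]))
a=cv2.resize(s[130:310,150:340],None,fx=2.1,fy=2.1,interpolation=cv2.INTER_CUBIC)
b=cv2.resize(t[110:280,195:305],None,fx=2.224,fy=2.224,interpolation=cv2.INTER_CUBIC)
cv2.imwrite("pics/fr.png",np.hstack([a,b]))
def rect(P,lab):
    (c,wh,an)=cv2.minAreaRect(P[:,:2].astype(np.float32)*1000);print(lab,len(P),c,wh,an,np.median(P[:,2]))
for c in("side","top"):
    d=np.load(f"{c}0.npy");P,px=cloud(c,d)
    def sel(lo,hi):
        return P[((P>lo)&(P<hi)).all(1)]
    rect(sel([.36,-.07,.034],[.57,.23,.046]),c+" plate")
    rect(sel([.42,.09,.2],[.53,.22,.215]),c+" cap")
    S=sel([.47,-.37,.026],[.54,-.2,.038]);rect(S,c+" stock")
    B=sel([.47,-.26,.05],[.54,-.18,.135]);rect(B,c+" blade");print(B.min(0),B.max(0))
    B=sel([.47,-.26,.113],[.54,-.18,.13]);print("bladetop",np.median(B,0),len(B))
    H=sel([.55,-.05,.15],[.63,.04,.20]);print("pin",np.median(H,0),H.min(0),H.max(0))
    H=sel([.70,0,.145],[.9,.2,.21]);print("post",np.median(H,0),H.min(0),H.max(0))
    F=sel([.4,.09,.06],[.55,.15,.19]);print("colmn",len(F),F.min(0),F.max(0))
```

```text
side plate 3553 (469.5571594238281, 79.59839630126953) (242.84182739257812, 147.86692810058594) 82.74610900878906 0.03929196687811776
side cap 604 (476.847900390625, 134.7161102294922) (53.07486343383789, 68.97451782226562) 82.87125396728516 0.20543080331660746
side stock 224 (505.9398193359375, -285.57000732421875) (143.82891845703125, 22.821170806884766) 84.78215026855469 0.03158133108191069
side blade 220 (511.20050048828125, -227.73182678222656) (30.375947952270508, 18.4914608001709) 82.63038635253906 0.08858551924061991
[ 0.5009 -0.2426  0.0504] [ 0.5205 -0.2119  0.1227]
bladetop [ 0.5101 -0.2275  0.1186] 44
pin [ 0.5946 -0.      0.1764] [ 0.5884 -0.0104  0.1505] [0.6086 0.0049 0.1947]
post [0.7988 0.0876 0.1467] [0.7702 0.0746 0.145 ] [0.813  0.1002 0.1491]
colmn 587 [0.4405 0.112  0.0601] [0.4496 0.1497 0.1899]
top plate 2990 (471.23126220703125, 80.27213287353516) (241.08851623535156, 141.0272216796875) 82.44349670410156 0.03950147374652735
top cap 506 (478.5616760253906, 134.92649841308594) (51.714378356933594, 66.89122009277344) 82.90746307373047 0.20551371573266364
top stock 229 (506.7613525390625, -287.25390625) (139.96461486816406, 19.31278419494629) 83.88683319091797 0.030901176724229762
top blade 88 (512.9746704101562, -228.91738891601562) (23.812782287597656, 15.43186092376709) 81.7779769897461 0.11444157652491327
[ 0.5043 -0.2403  0.0536] [ 0.5211 -0.2168  0.1258]
bladetop [ 0.5125 -0.2284  0.1176] 48
pin [ 0.5975 -0.003   0.19  ] [ 0.5926 -0.0109  0.1521] [0.6081 0.0024 0.195 ]
post [0.799  0.0855 0.1471] [0.7019 0.0379 0.145 ] [0.8119 0.0994 0.1516]
colmn 167 [0.443  0.1054 0.0609] [0.5073 0.1494 0.1886]
```

View pics/sq.png

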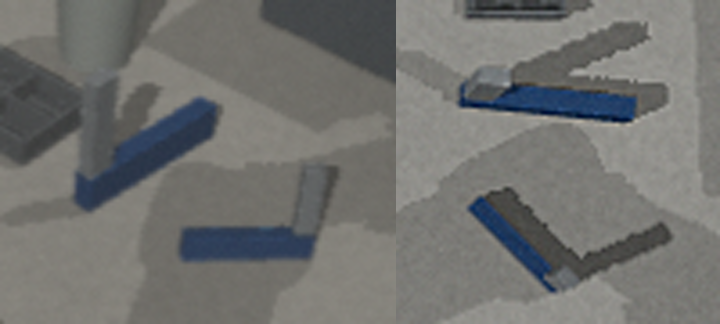

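View pics/fr.png

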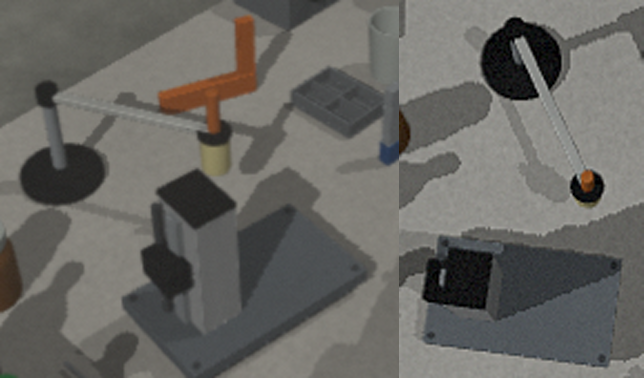

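The crop confirms the larger blue square, top (372,231), with its blade at the left end, towards +y. The other blue one is smaller and the third is orange. The frame yaw is about -7.3° and the corner about (0.474,0.110). Plate and cap agree on that. Next I'll fit the lamp.

Run:
```python
from h import *
from scipy.optimize import least_squares
np.set_printoptions(precision=4,suppress=True)
def circ(P):
    f=least_squares(lambda p:np.hypot(*(P-p[:2]).T)-p[2],[*P.mean(0),.05],loss="soft_l1",f_scale=.002);return f.x
def circr(P,r,p0):
    f=least_squares(lambda p:np.hypot(*(P-p).T)-r,p0,loss="soft_l1",f_scale=.001);return f.x
for c in("side","top"):
    d=np.load(f"{c}0.npy");im=cv2.imread(f"pics/{c}0.png");P,px=cloud(c,d);g=im.max(2)[px[:,1],px[:,0]]
    # foot
    m=(g<45)&(P[:,2]<.03)&(abs(P[:,0]-.79)<.1)&(abs(P[:,1]-.085)<.09)&(P[:,2]>.006)
    Q=P[m];
    mm=np.zeros(d.shape,np.uint8);mm[px[m][:,1],px[m][:,0]]=1
    print(c,"foot",m.sum(),np.median(Q[:,2]),cv2.minEnclosingCircle((Q[:,:2]*1000).astype(np.float32)),Q.min(0),Q.max(0))
    m=(abs(P[:,0]-.79)<.05)&(abs(P[:,1]-.085)<.05)&(P[:,2]>.15);Q=P[m];print("cap",len(Q),Q.mean(0) if len(Q) else 0,Q.max(0) if len(Q) else 0)
    for lo,hi in((.04,.08),(.08,.12),(.12,.145),(.145,.2)):
        m=(abs(P[:,0]-.79)<.04)&(abs(P[:,1]-.085)<.03)&(P[:,2]>lo)&(P[:,2]<hi);Q=P[m];print("post",lo,len(Q),Q.mean(0) if len(Q) else 0)
    m=(abs(P[:,0]-.60)<.03)&(abs(P[:,1])<.03)&(P[:,2]>.187);Q=P[m];print("pintop",len(Q),Q.mean(0),Q.min(0),Q.max(0))
    m=(abs(P[:,0]-.60)<.03)&(abs(P[:,1])<.03)&(P[:,2]>.15)&(P[:,2]<.187);Q=P[m];print("pinside r8",circr(Q[:,:2],.008,[.6,0]))
    m=(abs(P[:,0]-.60)<.04)&(abs(P[:,1])<.04)&(P[:,2]>.085)&(P[:,2]<.12);Q=P[m];print("lamp r18",len(Q),circr(Q[:,:2],.018,[.61,-.005]))
    m=(P[:,0]>.63)&(P[:,0]<.76)&(abs(P[:,1]-.04)<.07)&(P[:,2]>.125)&(P[:,2]<.15);Q=P[m];print("bar",len(Q),cv2.fitLine((Q[:,:2]).astype(np.float32),cv2.DIST_HUBER,0,.001,.001).ravel(),np.median(Q[:,2]))
```

```text
side foot 718 0.01506749807407054 ((796.5514526367188, 88.61485290527344), 54.28327560424805) [0.7434 0.0358 0.0062] [0.8494 0.1414 0.0265]
cap 0 0 0
post 0.04 83 [0.7951 0.09   0.0602]
post 0.08 87 [0.7954 0.0901 0.1005]
post 0.12 155 [0.7792 0.0817 0.1372]
post 0.145 45 [0.7986 0.0872 0.1465]
pintop 32 [ 0.5981 -0.0025  0.1912] [ 0.5906 -0.0102  0.1874] [0.6086 0.004  0.1947]
pinside r8 [ 0.5993 -0.0047]
lamp r18 149 [ 0.5996 -0.0044]
bar 326 [0.9148 0.4039 0.6979 0.0444] 0.13814303918080767
top foot 696 0.014550153264637933 ((800.148193359375, 85.47239685058594), 54.86821746826172) [0.7465 0.033  0.0061] [0.8535 0.1391 0.0279]
cap 2 [0.7998 0.0824 0.1509] [0.8068 0.0879 0.1516]
post 0.04 13 [0.7924 0.0898 0.0608]
post 0.08 7 [0.7916 0.0912 0.095 ]
post 0.12 123 [0.7805 0.0784 0.1394]
post 0.145 44 [0.7983 0.0868 0.1473]
pintop 27 [ 0.6011 -0.0038  0.1919] [ 0.5941 -0.0108  0.1872] [0.6081 0.0023 0.195 ]
pinside r8 [ 0.6015 -0.0036]
lamp r18 20 [ 0.5682 -0.0056]
bar 268 [0.9103 0.4139 0.6949 0.039 ] 0.13875669219596376
```

```bash
cat >> h.py <<'E'
np.set_printoptions(precision=4,suppress=True)
def q(a):
    b=np.deg2rad((a+90)/2); return [0,np.cos(b),np.sin(b),0]
def st(l=""):
    s=get_state();print(l,"t",round(s["time"],2),"p",s["tcp_pos"],"F",s["contact_force"].round(1),"w",round(s["width"],4),"q",s["qpos"].round(2),flush=True);return s
COR=np.array([.4744,.110]);YC=np.array([.127,.992]);XC=np.array([.992,-.127])
PIV=np.array([.799,.087])
def snap(n):
    for c in("side","top"):
        f,d=vision.grab_frame(c);cv2.imwrite(f"pics/{c}{n}.png",f);np.save(f"{c}{n}.npy",d)
E
python3 - <<'E'
from h import *
ctrl.movel([.265,-.566,.36],max_speed=.25);st()
j=ctrl.ik([.6005,-.004,.32],q(-65.4));print(j)
ctrl.movep([.6005,-.004,.32],q(-65.4));st("above")
ctrl.movel([.6005,-.004,.1533],max_speed=.1);st("down")
E
```

```text
t 2.07 p [ 0.2649 -0.5658  0.3597] F [ 0.1  0.2 -0.3] w 0.0854 q [ 1.23  0.44 -0.24  1.26  0.1   1.45 -0.13]
[ 0.3702  0.4638 -0.6694  1.4069  0.2873  1.3692 -1.4462]
above t 4.4 p [ 0.6006 -0.0054  0.3199] F [-0.3 -0.8  0.3] w 0.0852 q [ 0.37  0.46 -0.67  1.41  0.29  1.37 -1.45]
down t 6.22 p [ 0.6008 -0.0039  0.1539] F [ 0.2  0.1 -0.2] w 0.0855 q [ 0.34  0.59 -0.62  1.67  0.39  1.   -1.55]
```

Run:
```python
from h import *
ctrl.close_gripper(force=40);st("closed")
snap("1")
for c in("side","top"):
    im=cv2.imread(f"pics/{c}1.png");p=proj(c,[.6,0,.17])[0].astype(int)
    cv2.imwrite(f"pics/z{c}1.png",cv2.resize(im[p[1]-60:p[1]+60,p[0]-65:p[0]+65],None,fx=3,fy=3))
cv2.imwrite("pics/z1.png",np.hstack([cv2.imread("pics/zside1.png"),cv2.imread("pics/ztop1.png")]))
```

```text
closed t 6.86 p [ 0.6005 -0.004   0.1534] F [-0.7  0.5  1.7] w 0.0144 q [ 0.34  0.59 -0.62  1.67  0.39  1.   -1.55]
```

View pics/z1.png

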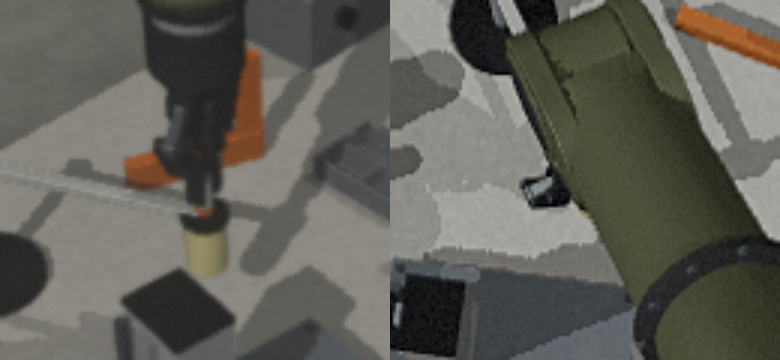

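The pin is held: the opening is 14.4 mm, and the orange pin sits between the fingers at about (205,210) in the left crop. Next I'll swing the lamp along its arc.

Run:
```python
from h import *
p=get_state()["tcp_pos"];r0=p[:2]-PIV;R=np.hypot(*r0);a0=np.arctan2(r0[1],r0[0])%(2*np.pi)
pc=np.array([(PIV-COR)@XC,(PIV-COR)@YC]);tx=pc[0]-np.sqrt(.2195**2-pc[1]**2);T=COR+tx*XC
a1=np.arctan2(*(T-PIV)[::-1])%(2*np.pi);print("R",R,"target",T,np.rad2deg([a0,a1]))
n=6
for i in range(1,n+1):
    a=a0+(a1-a0)*i/n;r=R+(.2195-R)*i/n
    x=PIV+r*np.array([np.cos(a),np.sin(a)])
    ctrl.movel([*x,.1533],frame=q(-65.4+np.rad2deg(a-a0)),max_speed=.06);s=st(i)
    if np.linalg.norm(s["contact_force"])>25: print("STOP");break
snap("2")
```

```text
R 0.2183548869638999 target [0.5797 0.0965] [204.6188 177.5156]
1 t 7.4 p [0.5939 0.0122 0.1534] F [-0.8  1.5  3.3] w 0.0149 q [ 0.31  0.58 -0.6   1.69  0.38  0.99 -1.64]
2 t 7.83 p [0.5887 0.0283 0.1534] F [0.6 2.  0.8] w 0.0147 q [ 0.27  0.57 -0.58  1.7   0.36  0.98 -1.74]
3 t 8.27 p [0.5848 0.0449 0.1534] F [2.7 2.2 0.9] w 0.0149 q [ 0.23  0.56 -0.55  1.71  0.35  0.97 -1.83]
4 t 8.71 p [0.5822 0.062  0.1534] F [ 5.6  1.8 -0.3] w 0.015 q [ 0.19  0.55 -0.53  1.72  0.33  0.96 -1.93]
5 t 9.15 p [0.5808 0.0791 0.1534] F [ 5.2  3.  -0.7] w 0.0152 q [ 0.15  0.55 -0.51  1.72  0.32  0.96 -2.02]
6 t 9.59 p [0.5808 0.0963 0.1534] F [ 6.7  0.7 -1.2] w 0.0148 q [ 0.1   0.55 -0.49  1.71  0.3   0.96 -2.12]
```

View pics/side2.png

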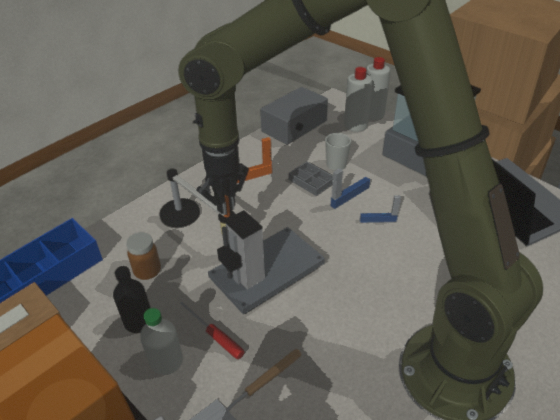

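Run:
```python
from h import *
ctrl.movel([.5785,.0965,.1533],max_speed=.03);st("relax")
ctrl.ungrasp();st("open")
p=get_state()["tcp_pos"]
ctrl.movel([p[0],p[1],.34],max_speed=.15);st()
ctrl.movep([.50,-.32,.34],q(-96));st()
snap("3")
d=np.load("side3.npy")
for c in("side","top"):
    d=np.load(f"{c}3.npy");P,px=cloud(c,d)
    def sel(lo,hi): return P[((P>lo)&(P<hi)).all(1)]
    H=sel([.54,.05,.15],[.63,.15,.2]);print(c,"pin",len(H),H.min(0),H.max(0));Q=H[H[:,2]>.187];print(Q.mean(0))
    from scipy.optimize import least_squares
    Q=H[H[:,2]<.187]
    if len(Q): f=least_squares(lambda p:np.hypot(*(Q[:,:2]-p).T)-.008,[.58,.097],loss="soft_l1",f_scale=.001).x;print(f,"corner fr",(f-COR)@XC,(f-COR)@YC)
    H=sel([.56,.05,.10],[.77,.15,.155]);print("bar",cv2.fitLine(H[H[:,0]>.62][:,:2].astype(np.float32),cv2.DIST_HUBER,0,.001,.001).ravel())
    F=sel([.45,.09,.06],[.505,.13,.19]);F=F[(F-[*COR,0])[:,:2]@YC<.01]; print("front",len(F), np.median((F[:,:2]-COR)@YC), F.min(0),F.max(0))
```

```text
relax t 9.94 p [0.5809 0.0959 0.1535] F [ 9.4  0.8 -3.6] w 0.0145 q [ 0.1   0.55 -0.49  1.71  0.31  0.95 -2.12]
open t 10.62 p [0.5784 0.0965 0.1533] F [0.9 0.4 0.4] w 0.0855 q [ 0.1   0.55 -0.49  1.71  0.3   0.96 -2.12]
 t 12.02 p [0.5781 0.0963 0.3391] F [-0.3 -0.6  0.1] w 0.0852 q [ 0.13  0.41 -0.53  1.41  0.21  1.38 -2.02]
 t 13.58 p [ 0.5009 -0.3183  0.3401] F [-0.3  0.3 -0.3] w 0.0852 q [ 0.82  0.41 -0.48  1.39  0.19  1.39 -1.33]
side pin 120 [0.5703 0.0862 0.1501] [0.5858 0.1038 0.1944]
[0.5784 0.0955 0.1914]
[0.5802 0.0942] corner fr 0.10700190620324791 -0.002227927700194499
bar [ 0.9995 -0.0326  0.6914  0.0937]
  return _methods._mean(a, axis=axis, dtype=dtype,
  ret = ret.dtype.type(ret / rcount)
Traceback (most recent call last):
ValueError: zero-size array to reduction operation minimum which has no identity
```

View pics/top3.png

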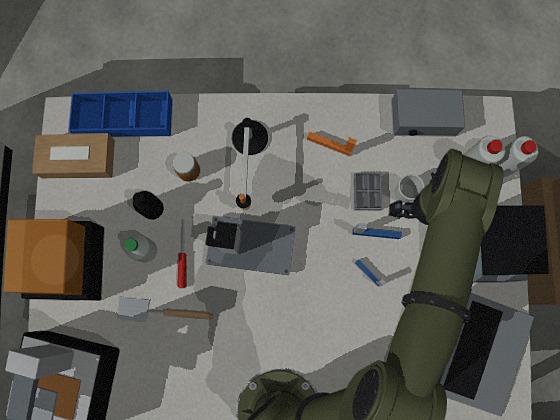

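View pics/side3.png

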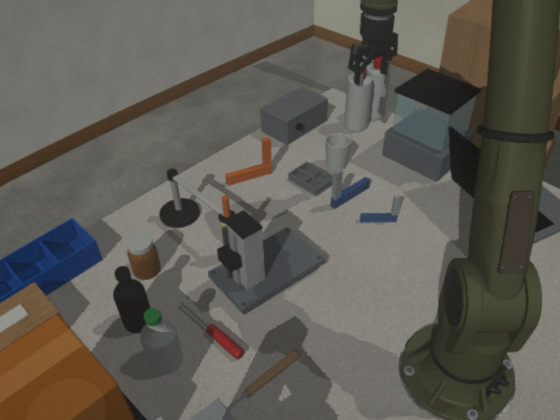

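The lamp's pin is now at top (242,200) and side (226,205), beside the column's front. I'll cross-check this from the top view.

Run:
```python
from h import *
from scipy.optimize import least_squares
c="top"
for n in("0","3"):
    d=np.load(f"{c}{n}.npy");P,px=cloud(c,d)
    def sel(lo,hi): return P[((P>lo)&(P<hi)).all(1)]
    if n=="3":
        H=sel([.54,.05,.15],[.63,.15,.2]);Q=H[H[:,2]<.187];f=least_squares(lambda p:np.hypot(*(Q[:,:2]-p).T)-.008,[.58,.097],loss="soft_l1",f_scale=.001).x;T=H[H[:,2]>.187].mean(0)[:2]
        for g in(f,T):print(g,"corner fr",(g-COR)@XC,(g-COR)@YC)
        H=sel([.56,.05,.10],[.77,.15,.155]);print("bar",cv2.fitLine(H[H[:,0]>.62][:,:2].astype(np.float32),cv2.DIST_HUBER,0,.001,.001).ravel())
    F=P[(P[:,2]>.055)&(P[:,2]<.19)];u=(F[:,:2]-COR)@XC;v=(F[:,:2]-COR)@YC;m=(abs(u)<.028)&(abs(v)<.012)
    print("front",m.sum(),np.median(v[m]),np.polyfit(u[m],v[m],1))
```

```text
front 97 -0.00023475319435815512 [-0.0073 -0.0002]
[0.582  0.0951] corner fr 0.10865160747818879 -0.0010965236589676032
[0.5806 0.0948] corner fr 0.10729859780408636 -0.0015483552254838056
bar [ 0.9993 -0.0368  0.6944  0.0905]
front 94 -0.00012163993121746747 [-0.0088 -0.0001]
```

Run:
```python
from h import *
for a in(-5.9,174.1):
    for p in([.505,-.301,.25],[.505,-.301,.005],[.462,.024,.2],[.462,.024,.045]):
        print(a,p,ctrl.ik(p,q(a)))
```

```text
-5.9 [0.505, -0.301, 0.25] [ 1.0026  0.5248 -0.83    1.5673  0.4033  1.229  -0.0003]
-5.9 [0.505, -0.301, 0.005] [ 0.8869  0.7863 -0.6466  1.8416  0.6778  0.7477 -0.2393]
-5.9 [0.462, 0.024, 0.2] [ 0.5652  0.3948 -0.9307  1.9514  0.3803  0.981  -0.6484]
-5.9 [0.462, 0.024, 0.045] [ 0.3851  0.6108 -0.7334  2.1416  0.6964  0.6416 -0.944 ]
174.1 [0.505, -0.301, 0.25] [ 0.5718  0.4303 -0.1167  1.5731  0.0534  1.1413 -2.8012]
174.1 [0.505, -0.301, 0.005] [ 0.5468  0.709  -0.0813  1.8462  0.0952  0.5901 -2.8387]
174.1 [0.462, 0.024, 0.2] [-0.7962  0.4423  1.0061  1.9663 -0.4515  0.9769 -2.8163]
174.1 [0.462, 0.024, 0.045] [-0.474   0.5902  0.554   2.1519 -0.5928  0.5516 -2.7229]
```

Run:
```python
from h import *
ctrl.movep([.505,-.301,.22],q(-5.9));st("above")
ctrl.movel([.505,-.301,.06],max_speed=.15);st("mid")
ctrl.movel([.505,-.301,.005],max_speed=.05);st("down")
snap("4")
im=cv2.imread("pics/side4.png");p=proj("side",[.505,-.29,.03])[0].astype(int)
cv2.imwrite("pics/z4.png",cv2.resize(im[p[1]-70:p[1]+50,p[0]-80:p[0]+80],None,fx=4,fy=4))
```

```text
above t 14.87 p [ 0.5053 -0.3009  0.2204] F [ 0.5 -0.8  0.4] w 0.0851 q [ 1.    0.55 -0.82  1.61  0.43  1.17 -0.03]
mid t 16.08 p [ 0.5056 -0.3011  0.0609] F [0.4 0.1 0.2] w 0.0856 q [ 0.92  0.72 -0.7   1.8   0.6   0.85 -0.18]
down t 17.33 p [ 0.5052 -0.3011  0.0053] F [ 0.7 -0.1 -0.4] w 0.0853 q [ 0.89  0.78 -0.64  1.84  0.67  0.75 -0.24]
```

View pics/z4.png

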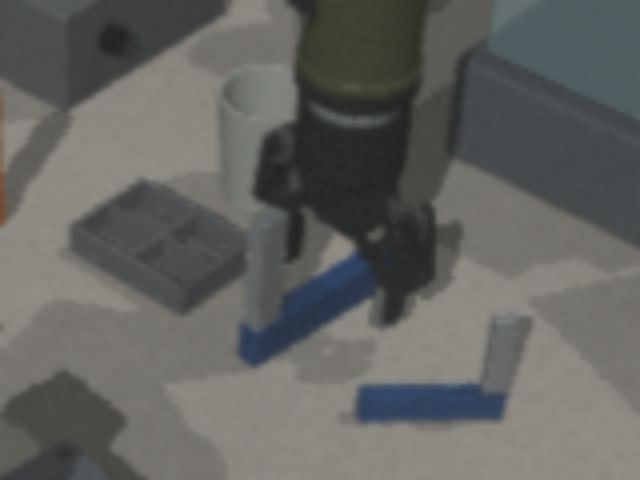

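The fingers straddle the blue stock with clearance to the tray on the left. I'll grip and lift.

Run:
```python
from h import *
ctrl.close_gripper(force=70);st("grip")
ctrl.movel([.505,-.301,.11],max_speed=.08);st("lift")
h=.24 
ctrl.movel([.47,-.10,.19],frame=q(-7.4),max_speed=.15);st("carry")
snap("5")
for c in("side","top"):
    d=np.load(f"{c}5.npy");P,px=cloud(c,d);im=cv2.imread(f"pics/{c}5.png")
    b=im[px[:,1],px[:,0]].astype(int)
    m=(b[:,0]>b[:,2]+25)&(abs(P[:,0]-.47)<.08)&(P[:,1]>-.2)&(P[:,1]<.05)&(P[:,2]>.12)
    Q=P[m];print(c,len(Q),Q.min(0),Q.max(0))
    v=(Q[:,:2]-[.47,-.10])@YC
    up=Q[:,2]
    for lo in np.arange(-.06,.1,.02):
        k=(v>lo)&(v<lo+.02)
        if k.sum()>3: print(round(lo,2),k.sum(),np.percentile(up[k],[2,50,98]), ((Q[k,:2]-[.47,-.1])@XC).mean())
    m=(abs(P[:,0]-.47)<.08)&(P[:,1]>-.06)&(P[:,1]<.05)&(P[:,2]>.225)&(P[:,2]<.32);Q=P[m];v=(Q[:,:2]-[.47,-.10])@YC;print("blade",m.sum(),Q.max(0) if m.sum() else 0,v.min(),v.max())
    p=proj(c,[.47,-.08,.22])[0].astype(int)
    cv2.imwrite(f"pics/z{c}5.png",cv2.resize(im[max(p[1]-65,0):p[1]+55,p[0]-65:p[0]+65],(390,360),interpolation=cv2.INTER_CUBIC))
cv2.imwrite("pics/z5.png",np.hstack([cv2.imread("pics/zside5.png"),cv2.imread("pics/ztop5.png")]))
```

```text
grip t 18.07 p [ 0.5053 -0.3011  0.0053] F [0.4 0.1 3.1] w 0.0171 q [ 0.89  0.79 -0.64  1.84  0.67  0.75 -0.24]
lift t 19.52 p [ 0.5047 -0.3009  0.1095] F [ 0.4 -0.3 -2.7] w 0.0164 q [ 0.95  0.66 -0.75  1.76  0.54  0.94 -0.12]
carry t 21.13 p [ 0.4699 -0.1009  0.1895] F [-0.1  0.1 -3. ] w 0.0168 q [ 0.76  0.42 -0.85  1.93  0.38  0.97 -0.4 ]
side 388 [ 0.4521 -0.1371  0.1853] [ 0.4874 -0.0149  0.2185]
-0.04 7 [0.1855 0.1899 0.1911] -0.010846965536681727
-0.02 4 [0.2146 0.2157 0.2169] 0.004277226615054876
0.0 62 [0.1873 0.2141 0.2171] -0.004632542306766825
0.02 103 [0.1883 0.2105 0.2182] -0.00735434399642719
0.04 88 [0.189  0.2062 0.2179] -0.008674200837571188
0.06 68 [0.1901 0.2041 0.2163] -0.009308848978341376
0.08 56 [0.1886 0.2013 0.2152] -0.00201581925745661
blade 394 [ 0.4869 -0.0146  0.307 ] 0.056494441450864144 0.08565666004546764
top 120 [ 0.4593 -0.0774  0.1824] [ 0.4837 -0.0179  0.3263]
0.02 40 [0.1889 0.215  0.2432] -0.003827820749581659
0.04 59 [0.1897 0.2155 0.2218] -0.002404227997192717
0.06 19 [0.1856 0.2094 0.2179] -0.008004676120551299
blade 99 [ 0.4867 -0.0171  0.3091] 0.05985390494309298 0.08363755870736932
```

View pics/z5.png

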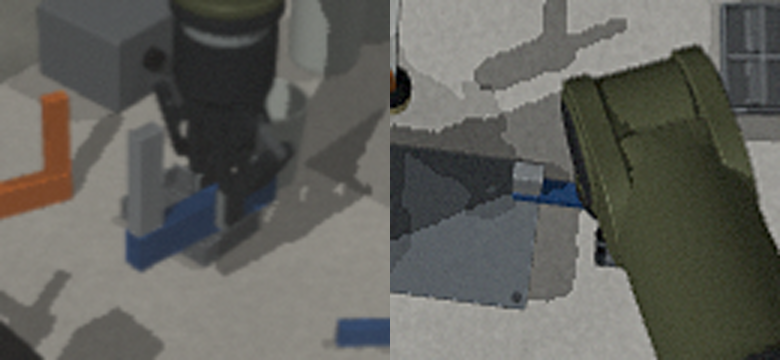

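The square is held level, with its underside at 0.185 along its length and the heel 85 mm ahead of the TCP. I'll move to a standoff and lower it.

Run:
```python
from h import *
X=lambda off:COR-(.085+off)*YC
ctrl.movel([*X(.03),.19],frame=q(-7.4),max_speed=.12);st()
ctrl.movel([*X(.03),.065],max_speed=.1);st()
ctrl.movel([*X(.008),.048],max_speed=.04);st()
snap("6")
for c in("side","top"):
    d=np.load(f"{c}6.npy");P,px=cloud(c,d);im=cv2.imread(f"pics/{c}6.png")
    m=(abs((P[:,:2]-COR)@XC)<.03)&(P[:,2]>.10)&(P[:,2]<.17)
    v=(P[:,:2]-COR)@YC;m&=(v>-.05)&(v<-.002);print("blade",m.sum(),v[m].min() if m.sum() else 0,v[m].max() if m.sum() else 0,((P[m,:2]-COR)@XC).mean() if m.sum() else 0)
    p=proj(c,[.47,.08,.10])[0].astype(int)
    cv2.imwrite(f"pics/z{c}6.png",cv2.resize(im[max(p[1]-65,0):p[1]+55,p[0]-65:p[0]+65],(390,360),interpolation=cv2.INTER_CUBIC))
cv2.imwrite("pics/z6.png",np.hstack([cv2.imread("pics/zside6.png"),cv2.imread("pics/ztop6.png")]))
```

```text
t 22.18 p [ 0.4598 -0.0049  0.1899] F [ 0.2  0.4 -2.3] w 0.0169 q [ 0.58  0.39 -0.86  1.97  0.36  0.94 -0.59]
 t 23.58 p [ 0.4602 -0.004   0.0655] F [-0.3  0.  -2.6] w 0.0168 q [ 0.43  0.56 -0.7   2.13  0.6   0.65 -0.81]
 t 24.43 p [0.4625 0.0177 0.048 ] F [ 0.1 -0.2 -3. ] w 0.0166 q [ 0.36  0.59 -0.66  2.14  0.63  0.62 -0.89]
blade 128 -0.034161228329496626 -0.017210573761051243 -0.007208464174792845
blade 58 -0.03277966031828411 -0.008478352499453713 -0.0027537336393773076
```

View pics/z6.png

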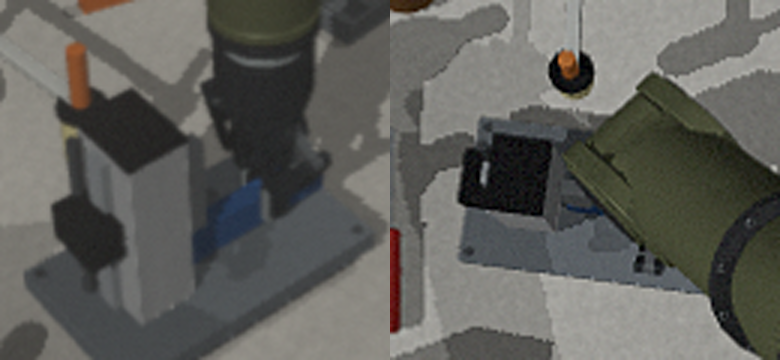

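View pics/side6.png

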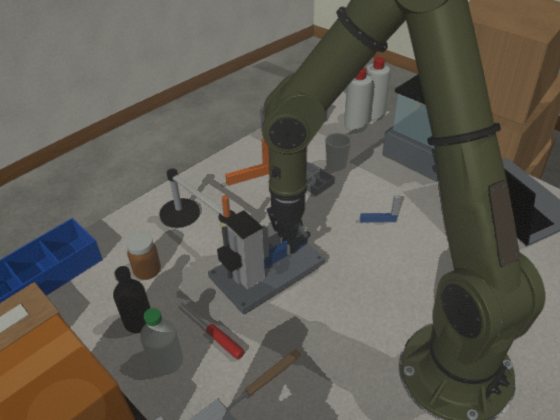

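The blade stands about 8 mm off the column's front face and is centred. I'll make contact in small force-checked steps, with the lamp clear.

Run:
```python
from h import *
X=lambda off:COR-(.085+off)*YC
z=.048
def f():
    ctrl.pause(.1)
    F=np.mean([get_state()["contact_force"]],0);return F[:2]@XC,F[:2]@YC,F[2]
# down until touch
for i in range(12):
    z-=.001;ctrl.movel([*X(.008),z],max_speed=.02);F=f();print("z",round(z,4),np.round(F,1),get_state()["tcp_pos"][2])
    if F[2]>3: break
off=.008
for i in range(16):
    off-=.001;ctrl.movel([*X(off),z],max_speed=.02);F=f();p=get_state()["tcp_pos"];print("off",round(off,4),np.round(F,1),((p[:2]-COR)@YC).round(4),p[2].round(4))
    if F[1]<-9: break
np.save("cmd.npy",[off,z])
print(get_state()["wrist_torque"]);st()
```

```text
z 0.047 [ 0.3 -0.9 -2.8] 0.04701235690669238
z 0.046 [-0.  -0.4 -1.8] 0.04599921506159913
z 0.045 [-1.1 -1.5  3.6] 0.04522279494108019
off 0.007 [-1.  -3.2  5. ] -0.0927 0.0452
off 0.006 [ 0.5 -3.1  6.3] -0.0919 0.0452
off 0.005 [ 0.5 -4.7  5.9] -0.0909 0.0452
off 0.004 [ 0.3 -4.1  6. ] -0.0899 0.0452
off 0.003 [-0.7 -3.9  5.8] -0.0889 0.0452
off 0.002 [-0.8 -4.1  5.8] -0.0878 0.0452
off 0.001 [-0.2 -3.1  5.8] -0.0868 0.0452
off 0.0 [-0.6 -3.8  5.7] -0.0858 0.0452
off -0.001 [-0.5 -4.2  5.9] -0.085 0.0452
off -0.002 [-0.  -7.3  7.4] -0.085 0.0452
off -0.003 [  1.2 -10.7   7.6] -0.085 0.0452
[-1.839   0.1568  0.1291]
 t 29.43 p [0.4639 0.0257 0.0452] F [ -0.1 -10.7   7.6] w 0.017 q [ 0.33  0.59 -0.65  2.14  0.64  0.61 -0.91]
```

Run:
```python
from h import *
X=lambda off:COR-(.085+off)*YC
off,z=np.load("cmd.npy")
ctrl.close_gripper(force=110);st("grip110")
def f():
    ctrl.pause(.2);F=get_state()["contact_force"];p=get_state()["tcp_pos"];return np.round([F[:2]@XC,F[:2]@YC,F[2]],1),((p[:2]-COR)@YC).round(4),p[2].round(4)
print(f())
for i in range(8):
    z-=.001;ctrl.movel([*X(off),z],max_speed=.02);r=f();print("z",z.round(4),r)
    if r[0][2]>20:break
for i in range(8):
    off-=.001;ctrl.movel([*X(off),z],max_speed=.02);r=f();print("off",off.round(4),r)
    if r[0][1]<-20:break
np.save("cmd.npy",[off,z]);st();print(get_state()["wrist_torque"],get_state()["eef_rot"],q(-7.4))
snap("7")
for c in("side","top"):
    d=np.load(f"{c}7.npy");P,px=cloud(c,d);im=cv2.imread(f"pics/{c}7.png")
    u=(P[:,:2]-COR)@XC;v=(P[:,:2]-COR)@YC
    b=im[px[:,1],px[:,0]].astype(int)
    m=(b[:,0]>b[:,2]+20)&(abs(u)<.02)&(v>-.15)&(v<0.005)&(P[:,2]<.09)
    for lo in np.arange(-.15,0,.02):
        k=m&(v>lo)&(v<=lo+.02)
        if k.sum()>3: print(c,round(lo,2),k.sum(),np.percentile(P[k,2],[3,97]),u[k].mean())
    p=proj(c,[.47,.08,.10])[0].astype(int)
    cv2.imwrite(f"pics/z{c}7.png",cv2.resize(im[max(p[1]-48,0):p[1]+42,p[0]-48:p[0]+49],(388,360),interpolation=cv2.INTER_CUBIC))
cv2.imwrite("pics/z7.png",np.hstack([cv2.imread("pics/zside7.png"),cv2.imread("pics/ztop7.png")]))
```

```text
grip110 t 29.64 p [0.464  0.0257 0.0453] F [-0.8 -9.4 10. ] w 0.0162 q [ 0.33  0.59 -0.65  2.14  0.64  0.61 -0.91]
(array([-0.5, -9.4,  9.7]), np.float64(-0.085), np.float64(0.0453))
z 0.044 (array([ -3. , -11.6,  26.2]), np.float64(-0.085), np.float64(0.0453))
off -0.004 (array([ -3. , -13.9,  26.9]), np.float64(-0.085), np.float64(0.0452))
off -0.005 (array([ -2.7, -17.3,  28.2]), np.float64(-0.085), np.float64(0.0453))
off -0.006 (array([ -2.5, -19.7,  29.9]), np.float64(-0.085), np.float64(0.0453))
off -0.007 (array([ -2.1, -23.5,  31.3]), np.float64(-0.085), np.float64(0.0453))
 t 32.09 p [0.4639 0.0257 0.0453] F [ -5.  -23.1  31.3] w 0.0162 q [ 0.32  0.59 -0.65  2.14  0.64  0.62 -0.92]
[-4.0345  1.1029  0.3058] [ 0.0038  0.7529  0.6582 -0.0041] [0, np.float64(0.7512641335035112), np.float64(0.6600016679609367), 0]
side -0.15 4 [0.0407 0.0462] -0.010445161732610887
side -0.13 14 [0.041  0.0505] -0.010152925069666524
side -0.09 43 [0.0429 0.0732] -0.002603531514845788
side -0.07 102 [0.0431 0.0739] -0.006769848080245659
side -0.05 58 [0.0432 0.0737] -0.008318168203571162
side -0.03 6 [0.0527 0.0698] -0.010208810454619237
top -0.03 11 [0.0376 0.0717] -0.008049369159258664
top -0.01 7 [0.0477 0.0729] -0.007788361030685442
```

View pics/z7.png

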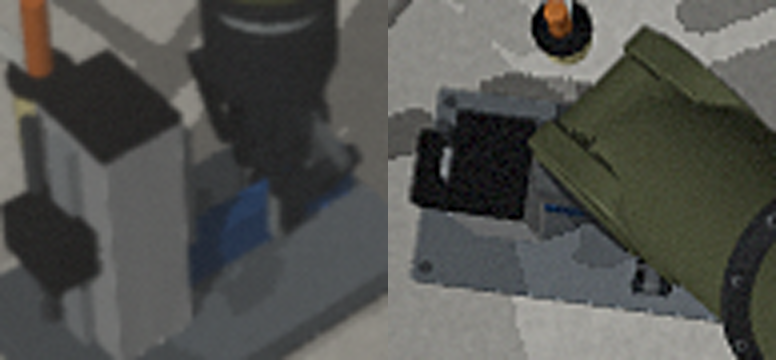

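View pics/top7.png

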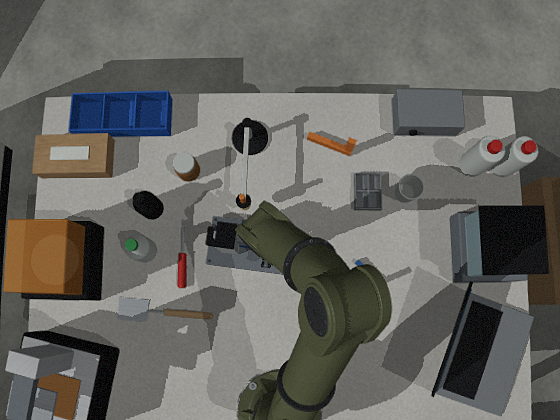

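The actual tool is pitched 0.64° from level under load, heel down. I'll correct that through the commanded pitch and watch how it responds.

```bash
cat >> h.py <<'E'
from scipy.spatial.transform import Rotation as Ro
def qp(a,pitch):
    w,x,y,z=q(a);b=np.deg2rad(pitch)*np.array([*XC,0])
    r=Ro.from_rotvec(b)*Ro.from_quat([x,y,z,w]);x,y,z,w=r.as_quat();return [w,x,y,z]
def tilt(s):
    w,x,y,z=s["eef_rot"];r=Ro.from_quat([x,y,z,w]).as_matrix();zz=r[:,2];yy=r[:,1]
    return np.rad2deg([zz[:2]@YC,zz[:2]@XC]).round(2),np.rad2deg(np.arctan2(yy[1],yy[0])).round(2)
E
python3 - <<'E'
from h import *
X=lambda off:COR-(.085+off)*YC
off,z=np.load("cmd.npy")
for pt in(0,.3,.6,.9,1.2):
    ctrl.movel([*X(off),z],frame=qp(-7.4,pt),max_speed=.02);ctrl.pause(.3);s=get_state();F=s["contact_force"]
    print(pt,"tilt(pitch,roll),yaw",tilt(s),"F",np.round([F[:2]@XC,F[:2]@YC,F[2]],1),"M",s["wrist_torque"],"y,z",((s["tcp_pos"][:2]-COR)@YC).round(4),s["tcp_pos"][2].round(4),"t",round(s["time"],1))
    if tilt(s)[0][0]>-.05: break
np.save("cmd.npy",[off,z,pt])
E
```

```text
0 tilt(pitch,roll),yaw (array([-0.64,  0.02]), np.float64(-7.68)) F [ -3.4 -23.3  31. ] M [-4.0636  0.9949  0.2839] y,z -0.085 0.0453 t 32.7
0.3 tilt(pitch,roll),yaw (array([-0.34,  0.02]), np.float64(-7.67)) F [ -3.4 -22.4  31. ] M [-4.2487  1.1254  0.352 ] y,z -0.0849 0.0452 t 33.3
0.6 tilt(pitch,roll),yaw (array([-0.04,  0.02]), np.float64(-7.66)) F [ -1.8 -22.2  31. ] M [-4.4509  1.0889  0.3118] y,z -0.0849 0.0452 t 33.8
```

TCP y and z moved by only about 0.1 mm through that pitch change. If the square had been pivoting, the TCP would have shifted about 1 mm. So the square is seated and only the pads turned on it. I'll take one last look at the square, the lamp and the bystanders.

Run:
```python
from h import *
ctrl.pause(.5);snap("8");s=st();print(tilt(s))
for c in("side","top"):
    d=np.load(f"{c}8.npy");P,px=cloud(c,d);im=cv2.imread(f"pics/{c}8.png")
    u=(P[:,:2]-COR)@XC;v=(P[:,:2]-COR)@YC;b=im[px[:,1],px[:,0]].astype(int)
    m=(b[:,0]>b[:,2]+20)&(abs(u)<.02)&(v>-.15)&(v<0.005)&(P[:,2]<.09)
    for lo in np.arange(-.15,0,.02):
        k=m&(v>lo)&(v<=lo+.02)
        if k.sum()>8: print(c,round(lo,2),k.sum(),np.percentile(P[k,2],[3,97]))
    m=(abs(u)<.015)&(v>-.06)&(v<.0)&(P[:,2]>.08)&(P[:,2]<.175)
    for lo in(.08,.1,.12,.14):
        k=m&(P[:,2]>lo)&(P[:,2]<lo+.02);print("blade",lo,k.sum(),v[k].min() if k.sum() else 0)
    H=P[(abs(P[:,0]-.58)<.03)&(abs(P[:,1]-.095)<.03)&(P[:,2]>.187)&(P[:,2]<.2)]
    if len(H):g=H.mean(0)[:2];print("pin",(g-COR)@XC,(g-COR)@YC)
    a=cv2.imread(f"pics/{c}0.png");df=cv2.absdiff(a,im).max(2)
    p=proj(c,[.47,.08,.10])[0].astype(int)
    cv2.imwrite(f"pics/z{c}8.png",cv2.resize(im[p[1]-35:p[1]+32,p[0]-35:p[0]+37],(388,360),interpolation=cv2.INTER_CUBIC))
cv2.imwrite("pics/z8.png",np.hstack([cv2.imread("pics/zside8.png"),cv2.imread("pics/ztop8.png")]))
```

```text
t 34.44 p [0.464  0.0258 0.0452] F [ -5.4 -21.   32.2] w 0.016 q [ 0.33  0.59 -0.65  2.14  0.63  0.61 -0.91]
(array([-0.04,  0.02]), np.float64(-7.66))
side -0.13 13 [0.0411 0.0496]
side -0.09 43 [0.0431 0.0747]
side -0.07 98 [0.0425 0.0736]
side -0.05 55 [0.044  0.0731]
side -0.03 9 [0.0455 0.0712]
blade 0.08 14 -0.024007103996616267
blade 0.1 13 -0.024420540480155503
blade 0.12 20 -0.02652377775021889
blade 0.14 16 -0.02448356260301716
pin 0.10501459131505098 -0.0010010150742421873
top -0.03 14 [0.0424 0.0741]
blade 0.08 6 -0.022383073151159675
blade 0.1 9 -0.02365708554560899
blade 0.12 8 -0.022611693023626173
blade 0.14 25 -0.021244801946327375
pin 0.10676229003140207 -0.0020656637544467413
```

View pics/z8.png

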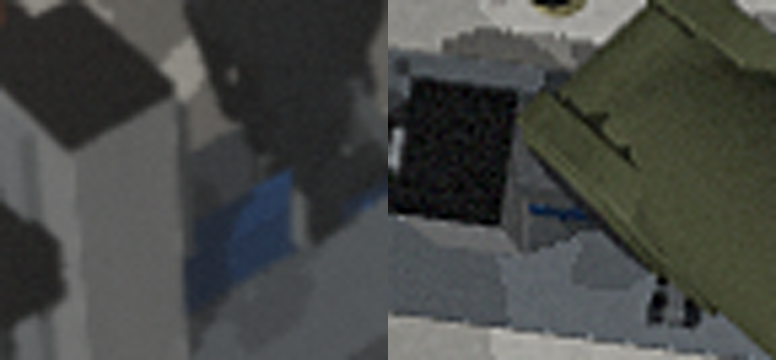

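View pics/side8.png

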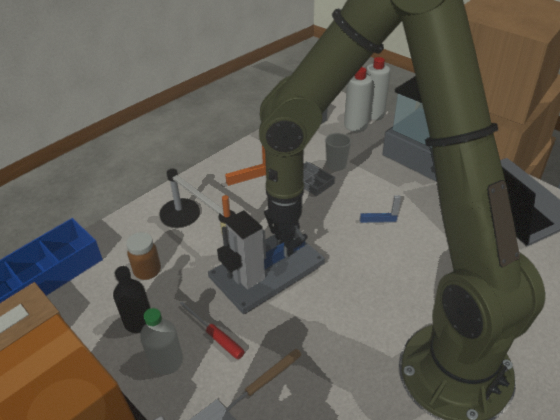

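The blade's inner edge stands 24 mm from the face over the whole visible height, which equals the blade's width, so it is flush. The stock sits on the plate, the forces are steady, the lamp is in place and the bystanders are unmoved. I'm handing in.

Run:
```python
from h import *
s=st();print(ticket.close_job())
```

```text
t 34.44 p [0.464  0.0258 0.0452] F [ -5.4 -21.   32.2] w 0.016 q [ 0.33  0.59 -0.65  2.14  0.63  0.61 -0.91]
the job is handed in; nothing more can be done
None
```

The lamp is swung round beside the corner, and the larger blue square is pressed into it and still gripped. I handed the job in at 34.4 s.

- **Lamp:** I pinched it by its pin, swung it and let go. Its head stands 1–2 mm in front of the column's front-face line, about 106 mm to the side of the corner.
- **Square:** it is pressed at about 21 N against the column and 32 N onto the plate, with the grip set to 110 N.
- **Flush check:** the blade's inner edge is 21–27 mm from the column face over the heights I could see, against a 24 mm blade. The side camera can't see the contact edge behind the column, so flushness is inferred from this and from where the arm stopped.
- **Pitch correction:** under load the tool had pitched 0.64°, so I levelled it to 0.04°. The contact position moved only 0.1 mm, so the square itself stayed seated.
- **Disagreement:** the yaw estimates for the frame ran from -7.1° to -7.7°. The pressed tool settled at -7.66°, matching the front-face fit.
- **Rest of the bench:** nothing else looks moved in the last pictures; I compared them by eye only.

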